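# Shift the sieve shaker to the blue speed

### The arm

A 6-joint arm with a two-finger parallel gripper is mounted at the origin on the work surface. World frame = base frame: x ahead of the robot, y to its left, z up, the work surface at z = 0. Lengths are in m, angles in rad, forces in N, time in s.
With the tool pointing down it reaches from about 0.3 to 0.875 m from the base axis. Payload 6.4 kg.
Tool frame: the origin (TCP) lies midway between the tips of the shut fingers; the grasp point (between the pads) lies 19 mm behind it; z points along the fingers, y is the line along which they close (so a half turn about z gives the same grasp; the last joint's range is limited). The gripper opens to 85 mm and grips with 20 to 120 N. Pads are 22 mm wide; open, the fingers measure 114 mm over their backs; the gripper's body (76 mm by 85 mm) begins 54 mm behind the grasp point. The pads swing forward as they close: fully open they stand 13 mm farther back than shut.
Start: joints at [0.944, 0.181, 1.607, -0, 1.354, -0.206], TCP at [0.235, 0.525, 0.231] pointing down, gripper open.
Joint ranges: [-2.99, 2.99], [-0.89, 2.07], [0.3, 2.58], [-1.14, 4.28], [0, 2.63], [-3.12, 3.12]. Speed limits (rad/s): [2.57, 2.57, 3.01, 3.14, 3.14, 3.14].

### API

Orientations are given as a unit quaternion [w, x, y, z].
In Python, from bench import sensors, vision, ctrl gives the robot as it stands.
- The arm moves only by the tool carry_out, never from a script. Its argument "deltas" is text: rows parted by semicolons, each of 7 numbers parted by spaces: the shift along the tool's x, y, z in mm, then the turn, a rotation vector about the tool's x, y, z in rad, then the closure, from 0 (fully open) to 1 (shut). In form: tx ty tz ax ay az claw; .... A call has 1 to 12 rows; each row is the pose to reach, as a shift and turn from the pose commanded when the call began, along the tool's axes at that moment; what a row does not reach only later rows make up. A row lasts 1/8 s, in which the tool goes at most 62.5 mm and 10.7 degrees, less where a joint would pass 70% of its speed; a pose out of reach is approached as far as the arm can. A call with a gripper value outside its range is refused whole. The fingers move at their own pace and stop on an object; the grip force is fixed at half the most. Time passes only in rows, so rows that repeat a pose let the fingers close. It gives the time, the measured TCP pose, the force, the opening and the grip force at its end, in the units of the state.
- sensors.get_obs(): the state, without advancing time (a new reading comes with each control period).
- vision.camera(name): name is "scene" or "top" or "wrist"; returns the picture (384x512x3 uint8, blue, green, red); there is no depth.
- vision.camera_model(name): a dict with "K" (3x3 intrinsics, pixels), "extrinsics" (4x4, takes a point from world to camera coordinates); the wrist camera has in their place "hand_eye" (4x4, takes a point from camera to tool coordinates, whose origin is the TCP and whose axes are the flange's). Camera axes: x right, y down, z forward; pixel columns grow to the right and rows downward; lengths in m; the calibration is good to about 2 mm. A picture is of the moment at which its call begins: read the wrist's pose just before it. camera_model takes no time and is no camera call.
- ctrl.hand_in(): hands the job in; it is judged then, once.
The state is a dict: "time_s": time; "q": joint angles; "dq": joint speeds; "joint_efforts": joint torques, N m; "eef_pos": TCP position; "eef_rot": TCP orientation; "wrist_force": force on the tool from outside, world axes, zero at the start; "torque": the same for the moment, N m; "opening": opening from 0.0 (shut) to 1.0 (fully open); "grasp_force": force on a finger pad.
Only numpy, scipy, OpenCV 4.12 (cv2) and the standard library are available. Lean on these libraries where they do the work, as an engineer would, in place of code of your own. Each camera call takes 0.05 s, during which the arm holds its last target. There are 200 camera calls.

### The job

Change the gear of the sieve shaker for the next sample: push its black-knobbed selector lever with the fingertips along the slots of its gate, out of the right-hand slot where it was left, across, and fully home in the slot that has the blue dot at its end, and leave it there. Only push the lever: do not take it between the fingers and do not force it. Leave the green bottle, the white jar and the sieve brush as they are.

Things in the scene. Friction and masses are not known exactly. Their poses are not given: they have to be found in the camera images.
- shaker: The sieve shaker: grey cabinet 300 x 590 mm, 150 mm high, fixed to the bench, with a clamped stack of sieves (0.48 m high) that begins 190 mm left of the origin. Origin: on the bench straight below the middle of the selector gate. Its axes, called machine axes here: x away from the robot (far), y to the left, z up.
- gate: Aluminium gate plate on the shaker, 124 x 120 mm, top 154 mm over the bench; origin and axes those of the shaker. Three slots along x, 18 mm wide, middle lines at y = -28 (right), 0 and +28 mm (left), joined at x = 0 by an 18 mm cross channel along y. Six slot ends, far and near, each 34 mm from x = 0. Webs between the slots have round noses; the slot edges stop the lever.
- cross (a joint): Sideways lean of the lever about the pivot, which lies 50 mm over the bench under the middle of the gate: 0 upright, positive to the left (machine +y). In the right, middle and left slots it reads about -0.27, 0 and +0.27 rad (free play 0.02 to 0.03 either way). Free only while in the cross channel. Held by friction, no spring: it stays where it is left; about 3 N at the knob moves it.
- shift (a joint): Fore-and-aft lean of the lever about the same pivot: 0 in the cross channel (free play 0.03 rad either way), positive away from the robot (machine +x). Fully home at a slot end it reads about 0.26 (far) or -0.26 (near). At the start the lever is anywhere along the right-hand slot. Stiff by friction, no spring; about 4 N at the knob moves it.
- knob (a point): Centre of the lever's black ball knob, 38 mm diameter, 210 mm from the pivot along the lever: in machine axes at (0.21 sin(shift), 0.21 cos(shift) sin(cross), 0.05 + 0.21 cos(shift) cos(cross)) m.
- stem (a point): Point on the axis of the lever's 12 mm steel stem, 165 mm from the pivot, between the gate and the knob.
- neck (a point): Point on the axis of the lever's stem, 102 mm from the pivot: where the stem passes through the gate.
- blue_dot: Blue stick-on dot, 16 mm diameter, flat on the gate plate, that marks the slot to use. Origin: its centre. It sits just beyond one of the four slot ends of the middle and left slots, on the slot's middle line and 46 mm (far or near) from the middle of the gate. Yellow, orange and green dots mark the other three.
- green_bottle: Bystander: green sample bottle, 62 mm diameter, 150 mm tall, on the bench right of the shaker. Origin: centre of its underside.
- white_jar: Bystander: white jar with blue cap, 54 mm diameter, 95 mm tall, on the bench right of the shaker. Origin: centre of its underside.
- sieve_brush: Bystander: sieve brush, 180 mm long, lying on the shaker deck beyond the gate (deck 150 mm over the bench). Origin: on its underside at mid-length; x axis along the brush.

How it is judged:
By the outcome, as a careful person would: the job done as asked, in the order asked, and still so for the second after the job is handed in, with the robot touching nothing.
It also fails if it takes over 51 s, if anything falls off the work surface, if the arm or the gripper's body presses on something with over 40 N, if the wrist force passes 120 N, or if a joint passes its speed limit or range.

## Working session

There is one attempt and no reset: what is moved stays moved. The work goes in short steps, Python scripts to look and compute and a tool call to move; the robot and the scene stay as the last step left them, time stands still between calls to the robot, and variables do not carry over. Pictures are saved under pics/ and viewed, at most 10 in all, crops included, and the job is handed in when it is done.

Besides the shell and the picture viewer there is one more tool, called after "Request:" as name(argument=value, ...) on one line, values as JSON. carry_out: Moves the arm, as the interface text tells. Its arguments: {"type":"object","properties":{"deltas":{"type":"string"}},"required":["deltas"]}

```bash
mkdir -p pics; python3 - <<'E'
from bench import sensors, vision
import cv2, numpy as np
np.set_printoptions(precision=4,suppress=True)
for n in("scene","top"):
    cv2.imwrite(f"pics/{n}0.png",vision.camera(n)); m=vision.camera_model(n); print(n,m["K"],m["extrinsics"])
print(vision.camera_model("wrist"))
print(sensors.get_obs())
E
```

```text
scene [[378.9962   0.     258.4482]
 [  0.     378.9962 190.6935]
 [  0.       0.       1.    ]] [[ 0.8564  0.5161 -0.0142 -0.495 ]
 [ 0.4173 -0.708  -0.5697 -0.2384]
 [-0.3041  0.482  -0.8217  1.0931]
 [ 0.      0.      0.      1.    ]]
top [[381.9936   0.     257.6096]
 [  0.     381.9936 190.1167]
 [  0.       0.       1.    ]] [[ 0.0156 -0.9997 -0.0165 -0.1009]
 [-0.9939 -0.0137 -0.1095  0.6267]
 [ 0.1092  0.0181 -0.9939  0.7673]
 [ 0.      0.      0.      1.    ]]
{'K': array([[337.247 ,   0.    , 253.5036],
       [  0.    , 337.247 , 189.6758],
       [  0.    ,   0.    ,   1.    ]]), 'hand_eye': array([[-0.0012, -0.9488, -0.3159,  0.0822],
       [ 1.    , -0.0009, -0.0011,  0.    ],
       [ 0.0008, -0.3159,  0.9488, -0.1425],
       [ 0.    ,  0.    ,  0.    ,  1.    ]])}
{'time_s': 0.1, 'q': array([ 0.9437,  0.1815,  1.6079,  0.    ,  1.3538, -0.2063]), 'dq': array([-0.0002, -0.0039, -0.0018,  0.0028,  0.0005,  0.002 ]), 'joint_efforts': array([  0.0007, -44.588 , -35.2236,  -0.0003,   0.0041,   0.    ]), 'eef_pos': array([0.2346, 0.5245, 0.2305]), 'eef_rot': array([-0.0003,  0.2088,  0.9779, -0.0007]), 'wrist_force': array([ 0.3195, -0.6499, -0.0737]), 'torque': array([ 0.0103, -0.0195,  0.0021]), 'grasp_force': 0.0, 'opening': 0.999133630093149}
```

View pics/scene0.png

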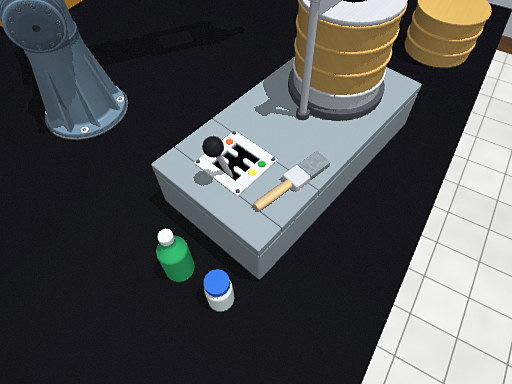

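View pics/top0.png

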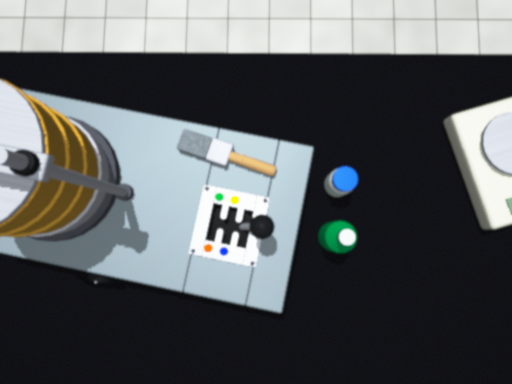

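Blue dot at top (224,251), next to orange (208,248), with yellow (235,200) and green (219,197) on the far side. So blue marks the near end of the middle slot. The knob is at (262,226), in the right-hand slot. Next I work out poses.

```bash
cat > h.py <<'E'
import cv2, numpy as np
from bench import sensors, vision
from scipy.optimize import least_squares
from scipy.spatial.transform import Rotation as R
np.set_printoptions(precision=4,suppress=True)
def model(n):
    m=vision.camera_model(n)
    if n!="wrist": return m["K"],m["extrinsics"]
    o=sensors.get_obs(); T=np.eye(4); T[:3,:3]=R.from_quat(np.roll(o["eef_rot"],-1)).as_matrix(); T[:3,3]=o["eef_pos"]
    return m["K"],np.linalg.inv(T@m["hand_eye"])
def proj(m,p):
    K,E=m; c=E[:3,:3]@np.asarray(p)+E[:3,3]; u=K@c; return u[:2]/u[2]
def ray(m,uv,z):
    K,E=m; d=E[:3,:3].T@np.linalg.inv(K)@[uv[0],uv[1],1]; o=-E[:3,:3].T@E[:3,3]; return o+d*(z-o[2])/d[2]
def blob(img,lo,hi,box):
    h=cv2.cvtColor(img,cv2.COLOR_BGR2HSV); k=cv2.inRange(h,np.array(lo),np.array(hi)); x0,x1,y0,y1=box
    z=np.zeros_like(k); z[y0:y1,x0:x1]=k[y0:y1,x0:x1]
    n,_,s,c=cv2.connectedComponentsWithStats(z); i=1+np.argmax(s[1:,4]); return c[i],s[i,4]
COL=dict(blue=((110,120,60),(128,255,255)),orange=((5,150,90),(14,255,255)),yellow=((22,120,90),(33,255,255)),green=((45,120,50),(75,255,255)))
DOT=dict(blue=(-.046,0),orange=(-.046,.028),yellow=(.046,0),green=(.046,.028))
def w2(p,q): # machine->world ; p=(x,y,yaw)
    c,s=np.cos(p[2]),np.sin(p[2]); return np.array([p[0]+c*q[0]-s*q[1],p[1]+s*q[0]+c*q[1],q[2]])
def knob(a,b,L=.21): return np.array([L*np.sin(b),L*np.cos(b)*np.sin(a),.05+L*np.cos(b)*np.cos(a)])
E
python3 - <<'E'
from h import *
B=dict(top=(185,260,180,270),scene=(195,280,130,195))
obs=[];ks=[]
for n in B:
    im=cv2.imread(f"pics/{n}0.png"); m=model(n)
    for c in COL:
        try: uv,a=blob(im,*COL[c],B[n]); obs.append((m,c,uv)); print(n,c,uv,a,ray(m,uv,.154))
        except Exception as e: print(n,c,"none")
    x0,x1,y0,y1=(245,280,212,240) if n=="top" else (198,228,132,160)
    g=im[y0:y1,x0:x1].max(2); 
    mk=(g<60).astype(np.uint8); mk=cv2.morphologyEx(mk,cv2.MORPH_OPEN,np.ones((9,9),np.uint8))
    nn,_,s,cc=cv2.connectedComponentsWithStats(mk); i=1+np.argmax(s[1:,4]); uv=cc[i]+[x0,y0]; print("knob",n,uv,s[i]); ks.append((m,uv))
f=lambda p:np.concatenate([proj(m,w2(p,(*DOT[c],.154)))-uv for m,c,uv in obs])
r=least_squares(f,[.56,-.05,-.1],loss="soft_l1"); print("machine",r.x,"res",r.fun.reshape(-1,2).tolist() if len(r.fun)<20 else r.fun)
p=r.x
k=least_squares(lambda a:np.concatenate([proj(m,w2(p,knob(-.27,a[0])))-uv for m,uv in ks]),[0.]);print("shift",k.x,k.fun)
k=least_squares(lambda a:np.concatenate([proj(m,w2(p,knob(*a)))-uv for m,uv in ks]),[-.27,0.]);print("cross,shift",k.x,k.fun,w2(p,knob(*k.x)))
E
```

```text
top blue [223.4444 250.9333] 45 [ 0.5069 -0.0357  0.154 ]
top orange [205.5714 247.1429] 7 [ 0.513  -0.0041  0.154 ]
top yellow [234.3191 199.5745] 47 [ 0.5974 -0.0528  0.154 ]
top green [219.  196.5] 38 [ 0.6025 -0.0254  0.154 ]
knob top [259.269  225.0437] [  0   0  27  25 435]
scene blue [223. 149.] 1 [ 0.5144 -0.0341  0.154 ]
scene orange [228.9677 141.3226] 31 [ 0.5133 -0.0099  0.154 ]
scene yellow [251.9143 171.6857] 35 [ 0.5981 -0.0544  0.154 ]
scene green [261.2564 163.5641] 39 [ 0.6035 -0.0271  0.154 ]
knob scene [212.5353 146.8013] [  6   6  18  19 312]
machine [ 0.5525 -0.0442 -0.1997] res [[-0.3744121428470919, -0.33289750044951916], [1.9653010592146245, -0.004088417169072045], [0.3017444068608768, -0.13444631708648558], [0.2864461111933849, -0.3901386263119946], [-2.9856889116072693, -0.9857046602113257], [0.48395331744376335, -0.7358568592356391], [0.1176189182872065, -0.46987318003453993], [0.17698648891808944, -0.472286944137295]]
shift [0.0459] [ 1.2858  0.2321  1.2871 -1.7966]
cross,shift [-0.2725  0.046 ] [ 1.6221  0.2872  1.0984 -1.5717] [ 0.5508 -0.1014  0.252 ]
```

Request:
carry_out(deltas="0 -60 -30 0 0 0 1; 0 -120 -60 0 0 0 1; 0 -180 -90 0 0 0 1; 0 -195 -100 0 0 0 1; -60 -222 -110 0 0 0 1; -120 -250 -120 0 0 0 1; -185 -280 -130 0 0 0 1; -253 -308 -140 0 0 0 1; -280 -360 -145 0 0 -0.1 1; -307 -412 -150 0 0 -0.222 1; -334 -463 -150 0 0 -0.222 1; -334 -463 -150 0 0 -0.222 1")

```text
time_s: 1.6
eef_pos: [0.3503, -0.0373, 0.381]
eef_rot: [-0.0, 0.102, 0.995, -0.0]
wrist_force: [0.4, 1.2, 0.3]
opening: 0.001
grasp_force: 0.0
```

Request:
carry_out(deltas="-50 0 0 0 0 0 1; -100 0 0 0 0 0 1; -140 0 0 0 0 0 1; -140 0 0 0 0 0 1")

```text
time_s: 2.1
eef_pos: [0.489, -0.0623, 0.3794]
eef_rot: [-0.002, 0.099, 0.995, 0.0]
wrist_force: [-0.7, -1.0, -0.6]
opening: 0.001
grasp_force: 0.0
```

```bash
python3 - <<'E'
from h import *
m=model("wrist"); im=vision.camera("wrist"); cv2.imwrite("pics/w1.png",im)
p=[.5525,-.0442,-.1997]
for c in DOT: print(c,proj(m,w2(p,(*DOT[c],.154))))
for s in (0,.046,.1): print(s,proj(m,w2(p,knob(-.27,s))))
E
```

```text
blue [280.4566 167.0291]
orange [305.3533 167.02  ]
yellow [278.5857 240.858 ]
green [301.7286 240.8498]
0 [224.6547 244.7105]
0.046 [225.0306 254.248 ]
0.1 [225.6739 264.8482]
```

View pics/w1.png

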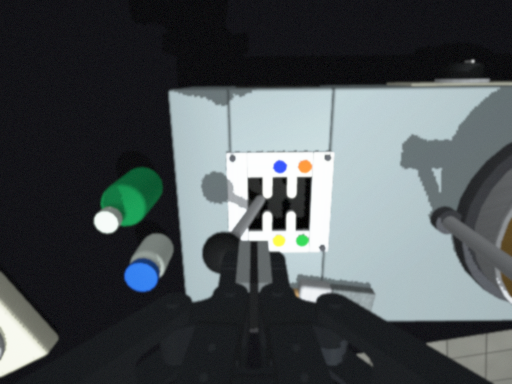

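The dots fall where the model puts them (blue predicted and seen at (280,167)). The knob at (222,252) puts shift at about 0.04. I go down on the far side of the knob.

Request:
carry_out(deltas="-60 -13 0 0 0 0 1; -120 -25 0 0 0 0 1; -120 -25 0 0 0 0 1; -120 -25 50 0 0 0 1; -120 -25 100 0 0 0 1; -120 -25 143 0 0 0 1; -120 -25 143 0 0 0 1; -110 -25 143 0 0 0 1; -100 -25 143 0 0 0 1; -100 -25 143 0 0 0 1")

```text
time_s: 3.4
eef_pos: [0.5809, -0.1061, 0.2404]
eef_rot: [0.001, 0.099, 0.995, -0.0]
wrist_force: [0.6, 0.0, -0.5]
opening: 0.001
grasp_force: 0.0
```

```bash
cat >> h.py <<'E'
P=[.5525,-.0442,-.1997]
def mach():
    o=sensors.get_obs(); d=o["eef_pos"]-[P[0],P[1],0]; c,s=np.cos(P[2]),np.sin(P[2]); f=o["wrist_force"]
    print("TCP mach mm",1e3*np.array([c*d[0]+s*d[1],-s*d[0]+c*d[1],d[2]]),"F mach",np.array([c*f[0]+s*f[1],-s*f[0]+c*f[1],f[2]]),"t",o["time_s"])
E
python3 - <<'E'
from h import *
mach(); m=model("wrist"); w=vision.camera("wrist"); t=vision.camera("top")
cv2.imwrite("pics/c2.png",np.hstack([cv2.resize(t[170:290,180:300],(400,400)),cv2.resize(w,(400,400))]))
for s in (0,.03,.06): print(s,proj(m,w2(P,knob(-.27,s))))
E
```

```text
TCP mach mm [ 40.1232 -55.0468 240.4391] F mach [ 0.5395  0.1117 -0.4878] t 3.4
0 [251.0791 186.4628]
0.03 [251.1807 200.9089]
0.06 [251.4026 214.7453]
```

View pics/c2.png

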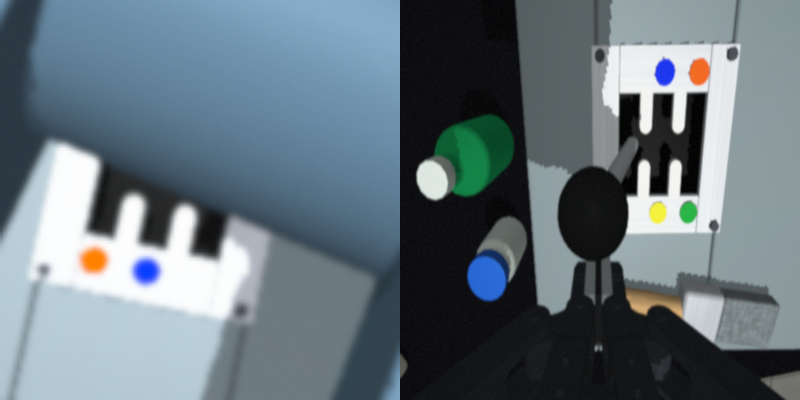

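Wrist view: the knob is at about (247,204), so shift is about 0.037, and the fingers stand just beyond it. I push it towards the robot by about 8 mm.

Request:
carry_out(deltas="3 0 0 0 0 0 1; 5 0 0 0 0 0 1; 7 0 0 0 0 0 1; 9 0 0 0 0 0 1; 10 0 0 0 0 0 1; 10 0 0 0 0 0 1")

```text
time_s: 4.25
eef_pos: [0.5711, -0.1042, 0.2384]
eef_rot: [0.0, 0.099, 0.995, -0.0]
wrist_force: [3.1, -1.5, 2.2]
opening: 0.001
grasp_force: 1.8
```

```bash
cat >> h.py <<'E'
def shot(name):
    w=vision.camera("wrist"); cv2.imwrite(name,cv2.resize(w[:260,150:450],None,fx=2,fy=2))
def findknob(cr,guess):
    m=model("wrist"); w=vision.camera("wrist"); g=w.max(2)
    return m,w
E
python3 - <<'E'
from h import *
mach(); m=model("wrist"); shot("pics/w3.png")
for s in (-.03,0,.03): print(s,(proj(m,w2(P,knob(-.27,s)))-[150,0])*2)
E
```

```text
TCP mach mm [ 30.1555 -55.1178 238.3651] F mach [ 3.3206 -0.8614  2.2371] t 4.25
-0.03 [202.6101 392.8605]
0 [202.5595 421.9497]
0.03 [202.7586 449.8857]
```

View pics/w3.png

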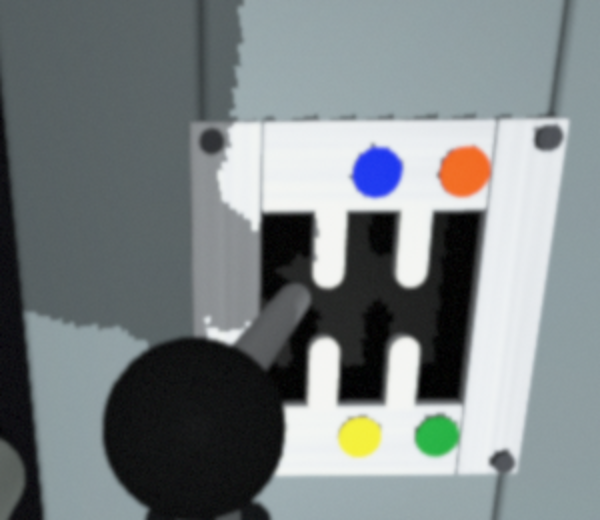

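Knob at (195,428) in the crop, so shift is about 0.005 and the lever is in the cross channel. I go round to its right side and push left.

Request:
carry_out(deltas="-8 0 0 0 0 0 1; -15 0 0 0 0 0 1; -15 -30 0 0 0 0 1; -15 -58 0 0 0 0 1; 10 -58 0 0 0 0 1; 30 -58 0 0 0 0 1; 30 -58 0 0 0 0 1; 30 -48 0 0 0 0 1; 30 -40 0 0 0 0 1; 30 -34 0 0 0 0 1; 30 -28 0 0 0 0 1; 30 -22 0 0 0 0 1")

```text
time_s: 5.8
eef_pos: [0.5379, -0.12, 0.239]
eef_rot: [0.001, 0.099, 0.995, -0.001]
wrist_force: [-0.5, -4.5, 3.1]
opening: -0.001
grasp_force: 2.3
```

Request:
carry_out(deltas="0 6 0 0 0 0 1; 0 12 0 0 0 0 1; 0 18 0 0 0 0 1; 0 24 0 0 0 0 1; 0 30 0 0 0 0 1; 0 34 0 0 0 0 1; 0 37 0 0 0 0 1; 0 37 0 0 0 0 1")

```text
time_s: 6.8
eef_pos: [0.5446, -0.0829, 0.238]
eef_rot: [-0.0, 0.099, 0.995, 0.0]
wrist_force: [0.3, -0.8, 0.7]
opening: 0.0
grasp_force: 0.5
```

```bash
python3 - <<'E'
from h import *
mach(); m=model("wrist"); shot("pics/w4.png")
for a in (-.05,0,.05): print(a,(proj(m,w2(P,knob(a,0)))-[150,0])*2)
E
```

```text
TCP mach mm [ -0.0846 -39.5096 237.9895] F mach [ 0.4505 -0.7132  0.6689] t 6.8
-0.05 [346.2536 570.545 ]
0 [396.9423 571.2746]
0.05 [446.9559 570.5304]
```

View pics/w4.png

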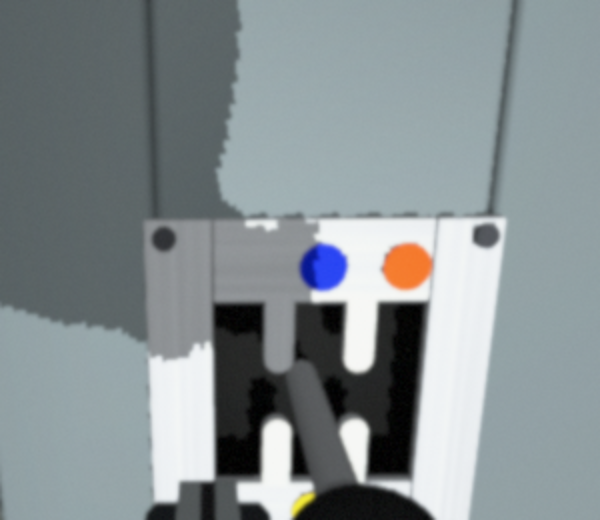

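Knob centre at u≈368, so cross is about -0.028 (6 mm short), which agrees with the finger geometry. I push 6 mm more, back off, and go round to the far side.

Request:
carry_out(deltas="0 2 0 0 0 0 1; 0 4 0 0 0 0 1; 0 6 0 0 0 0 1; 0 6 0 0 0 0 1; 0 -4 0 0 0 0 1; 0 -20 0 0 0 0 1; -25 -20 0 0 0 0 1; -55 -20 0 0 0 0 1; -55 10 0 0 0 0 1; -55 33 0 0 0 0 1; -45 33 0 0 0 0 1; -40 33 0 0 0 0 1")

```text
time_s: 8.35
eef_pos: [0.5895, -0.0598, 0.238]
eef_rot: [-0.0, 0.099, 0.995, -0.0]
wrist_force: [-0.1, 0.1, -0.1]
opening: -0.003
grasp_force: 0.0
```

```bash
python3 - <<'E'
from h import *
mach(); m=model("wrist"); shot("pics/w5.png")
for a in (-.03,0,.03): print(a,(proj(m,w2(P,knob(a,0)))-[150,0])*2)
E
```

```text
TCP mach mm [ 39.3887  -7.9177 238.0215] F mach [-0.0985  0.102  -0.1476] t 8.35
-0.03 [215.331  392.1676]
0 [248.552  392.3212]
0.03 [281.7186 392.1428]
```

View pics/w5.png

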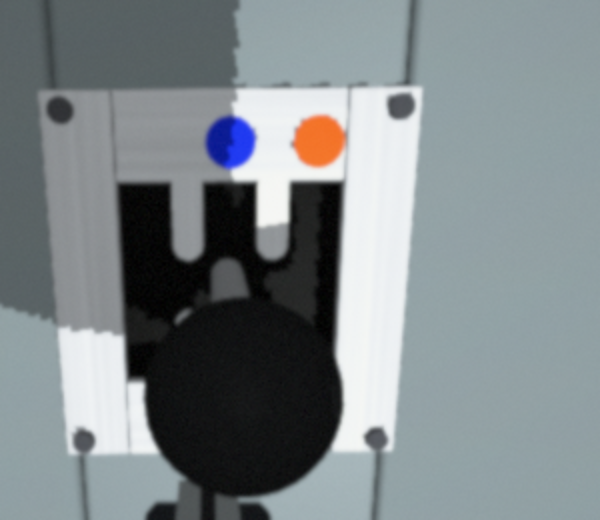

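Knob at (244,397): cross and shift are both about 0. I centre the fingers behind it and push it towards the robot into the blue slot.

Request:
carry_out(deltas="0 7 0 0 0 0 1; 8 7 0 0 0 0 1; 14 7 0 0 0 0 1; 20 7 0 0 0 0 1; 26 7 0 0 0 0 1; 32 7 0 0 0 0 1; 38 7 0 0 0 0 1; 44 7 0 0 0 0 1; 50 7 0 0 0 0 1; 55 7 0 0 0 0 1; 59 7 0 0 0 0 1; 59 7 0 0 0 0 1")

```text
time_s: 9.9
eef_pos: [0.5335, -0.0401, 0.238]
eef_rot: [-0.0, 0.099, 0.995, 0.0]
wrist_force: [3.2, 0.3, -2.0]
opening: 0.002
grasp_force: 1.2
```

Request:
carry_out(deltas="1 0 0 0 0 0 1; 2 0 0 0 0 0 1; 3 0 0 0 0 0 1; 3 0 0 0 0 0 1")

```text
time_s: 10.4
eef_pos: [0.531, -0.0398, 0.2383]
eef_rot: [0.0, 0.099, 0.995, 0.0]
wrist_force: [3.4, 0.0, -2.1]
opening: -0.003
grasp_force: 1.6
```

```bash
python3 - <<'E'
from h import *
mach(); m=model("wrist"); shot("pics/w6.png")
for s in (-.2,-.23,-.26): print(s,(proj(m,w2(P,knob(0,s)))-[150,0])*2)
E
```

```text
TCP mach mm [-21.9152   0.0303 238.2821] F mach [ 3.291   0.6855 -2.1329] t 10.4
-0.2 [206.8215 475.2418]
-0.23 [206.8133 445.0094]
-0.26 [206.8056 414.3489]
```

View pics/w6.png

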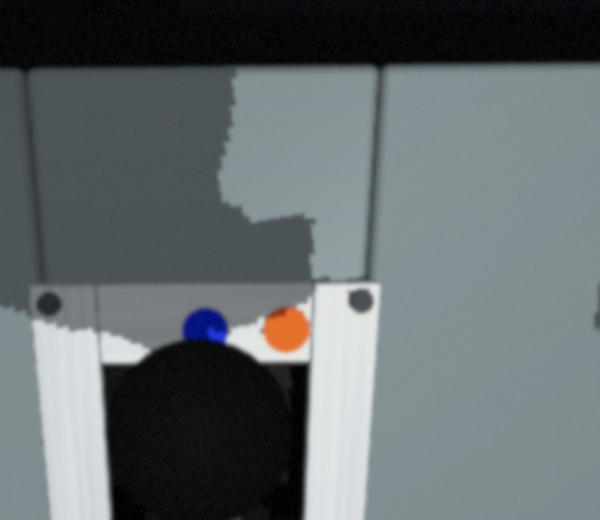

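Knob at (199,430): shift is about -0.245, nearly home. I ease it on until the stop shows in the force.

Request:
carry_out(deltas="1 0 0 0 0 0 1; 2 0 0 0 0 0 1; 2 0 0 0 0 0 1")

```text
time_s: 10.82
eef_pos: [0.529, -0.0396, 0.2383]
eef_rot: [0.0, 0.099, 0.995, -0.0]
wrist_force: [3.2, 0.7, -2.7]
opening: 0.004
grasp_force: 1.6
```

Request:
carry_out(deltas="1 0 0 0 0 0 1; 1 0 0 0 0 0 1")

```text
time_s: 11.08
eef_pos: [0.5281, -0.0394, 0.2383]
eef_rot: [0.0, 0.099, 0.995, -0.0]
wrist_force: [2.9, -0.6, -2.8]
opening: -0.004
grasp_force: 1.8
```

Request:
carry_out(deltas="1 0 0 0 0 0 1; 1 0 0 0 0 0 1")

```text
time_s: 11.32
eef_pos: [0.5274, -0.0392, 0.2382]
eef_rot: [0.0, 0.099, 0.995, -0.0]
wrist_force: [5.4, -1.0, -4.9]
opening: -0.004
grasp_force: 2.8
```

Request:
carry_out(deltas="0.5 0 0 0 0 0 1; 1 0 0 0 0 0 1")

```text
time_s: 11.58
eef_pos: [0.5269, -0.0392, 0.2382]
eef_rot: [0.001, 0.099, 0.995, -0.0]
wrist_force: [9.0, -0.7, -6.0]
opening: -0.0
grasp_force: 4.3
```

The force rises to about 9 N with little travel, so the lever is on the stop. I back off, lift and check.

Request:
carry_out(deltas="-5 0 0 0 0 0 1; -15 0 0 0 0 0 1; -30 0 0 0 0 0 1; -30 0 -40 0 0 0 1; -30 0 -90 0 0 0 1; -30 0 -140 0 0 0 1; 20 0 -160 0 0 0 1; 70 0 -160 0 0 0 1; 70 0 -160 0 0 0 1")

```text
time_s: 12.7
eef_pos: [0.4561, -0.0245, 0.3994]
eef_rot: [0.001, 0.099, 0.995, -0.0]
wrist_force: [0.6, -0.5, 1.0]
opening: 0.0
grasp_force: 0.0
```

```bash
python3 - <<'E'
from h import *
mach(); m=model("wrist"); shot("pics/w7.png")
for s in (-.23,-.26,-.29): print(s,(proj(m,w2(P,knob(0,s)))-[150,0])*2)
print((proj(m,w2(P,knob(0.03,-.26)))-[150,0])*2, (proj(m,w2(P,(-.046,0,.154)))-[150,0])*2)
E
```

```text
TCP mach mm [-98.4217   0.1324 399.3909] F mach [ 0.6746 -0.4211  0.9591] t 12.7
-0.23 [206.9926 454.1271]
-0.26 [206.9947 440.7598]
-0.29 [206.9971 427.2963]
[220.0602 440.6844] [207.1311 387.227 ]
```

View pics/w7.png

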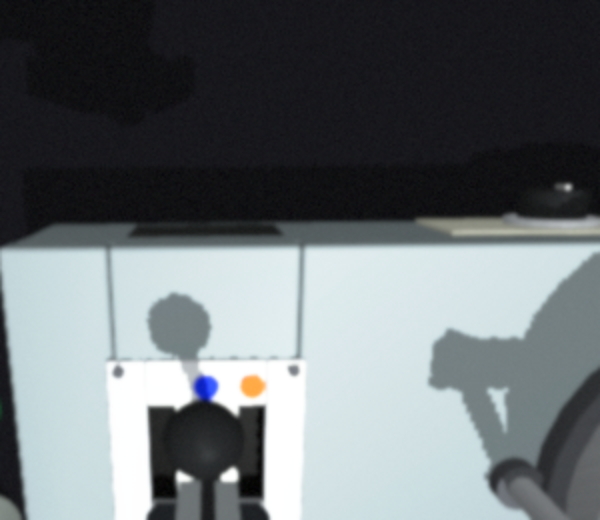

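The knob at (204,440) matches the prediction for shift -0.26, cross 0 (207,441): home in the blue slot. The arm is clear.

```bash
python3 -c "
from bench import ctrl
print(ctrl.hand_in())"
```

```text
the job is handed in; nothing more can be done
None
```

The lever is fully home at the near end of the middle slot, the one with the blue dot; it was only pushed with the shut fingertips, nothing else was touched, and the job was handed in at about 13 s.

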